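# Release the latched mode key on the bench test set

## Robot

A 6-joint arm with a two-finger parallel gripper is mounted at the origin on the work surface. World frame = base frame: x ahead of the robot, y to its left, z up, the work surface at z = 0. Lengths are in m, angles in rad, forces in N, time in s.
With the tool pointing down it reaches from about 0.35 to 0.775 m from the base axis. Payload 5.5 kg.
Tool frame: the origin (TCP) lies midway between the tips of the shut fingers; the grasp point (between the pads) lies 19 mm behind it; x points along the fingers, y is the direction in which the jaws open and shut, and the axes are right-handed (so a half turn about x gives the same grasp; the last joint's range is limited). The gripper opens to 85 mm and grips with 20 to 120 N. Pads are 22 mm wide; open, the fingers measure 114 mm over their backs; the gripper's body (76 mm by 85 mm) begins 54 mm behind the grasp point. The pads swing forward as they close: fully open they stand 13 mm farther back than shut.
Start: joints at [1.035, 0.313, 0.046, 1.304, 0, 1.431], TCP at [0.222, 0.531, 0.231] pointing down, gripper open.
Joint ranges: [-2.76, 2.76], [-0.86, 1.69], [-1.03, 1.26], [-2.2, 2.34], [-1.47, 1.5], [-3.14, 3.14]. Speed limits (rad/s): [2.57, 2.57, 3.14, 3.14, 3.14, 3.14].

## Interface

Orientations are given as a unit quaternion [w, x, y, z].
In Python, from rig import sense, imaging, finish_job gives the robot as it stands.
- The arm moves only by the tool step_arm, never from a script. Its argument "rows" is a list of rows, each an object with "claw": the opening in per cent of the stroke, from 0 (shut) to 100 (fully open); "slide": the shift along the tool's x, y, z in mm, a list of three; "rot": the turn, a rotation vector about the tool's x, y, z in rad, a list of three. A call has 1 to 20 rows; each row is the pose to reach, as a shift and turn from the pose commanded when the call began, along the tool's axes at that moment; what a row does not reach only later rows make up. A row lasts 1/8 s, in which the tool goes at most 62.5 mm and 10.7 degrees, less where a joint would pass 70% of its speed; a pose out of reach is approached as far as the arm can. A call with a gripper value outside its range is refused whole. The fingers move at their own pace and stop on an object; "grip_force" is the grip in N (left out, the last holds). Time passes only in rows, so rows that repeat a pose let the fingers close. It gives the time, the measured TCP pose, the force and the opening at its end, in the units of the state.
- sense(): the state, without advancing time (a new reading comes with each control period).
- imaging.get_image(name): name is "side" or "top" or "wrist"; returns a dict with "image" (480x640x3 uint8, red, green, blue), "vfov" (degrees; the focal length in pixels is half the picture's height over the tangent of half this angle, whatever the lens; pixels are square), "cx", "cy" (the principal point, pixels), "rvec" (rotation vector, rad) and "tvec" (3), from world to camera coordinates, as OpenCV has them. Camera axes: x right, y down, z forward; pixel columns grow to the right and rows downward; lengths in m; the calibration is good to about 2 mm. The wrist camera is an equidistant fisheye: a pixel r from the principal point sees the ray r / f radians off the axis. A picture is of the moment at which its call begins. There is no depth.
- finish_job(): hands the job in, once; it reports no verdict.
Trained networks look in the newest picture that a camera, given by its name, has taken for a name from the list of things; names that differ only in an ending like _2 or _b are one class to them, and where a whole thing is asked for, a point or a joint stands for the part that bears it (a point fixed in the world has none). Each returns a list of dicts, best first, with "score" (0 to 1); they miss things now and then, are a little off and sometimes report something else, mostly with a low value. They report only what shows in the picture. A call takes as long as a camera call.
- imaging.boxes_of(camera, label): "location" ([column, row] in pixels, amid what is visible of it).
- imaging.masks_of(camera, label): "region" (480x640 bool, what is visible of it) and "location" ([column, row] in pixels, amid what is visible of it).
The state is a dict: "time": time; "joints": joint angles; "joint_velocities": joint speeds; "tau": joint torques, N m; "ee_pos": TCP position; "orientation": TCP orientation; "force": force on the tool from outside, world axes, zero at the start; "wrist_torque": the same for the moment, N m; "opening": opening from 0.0 (shut) to 1.0 (fully open).
Only numpy, scipy, OpenCV 4.12 (cv2) and the standard library are available. Lean on these libraries where they do the work, as an engineer would, in place of code of your own. Each camera call takes 0.05 s, during which the arm holds its last target. There are 200 camera calls.

## Task

One of the four identical white keys on the test set is stuck in its latched state, and because the keys sit unevenly you cannot trust your eyes to say which. Tap keys lightly with closed fingertips to find the one that does not give, then press that key firmly all the way down and let go, so that it springs up like the rest. Push no other key further than about half-way down, and do not grasp, lift or shift any of the things lying around.

Things in the scene. Friction and masses are not known exactly. Their poses are not given: they have to be found in the camera images.
- test_set: grey flat-topped bench unit fixed to the table, 190 (x) x 276 (y) x 70 mm high; origin under its centre, x to its rear, y left along the key row. Four identical white keys, 24 x 24 mm, in a row on top, 40 mm in front of its centre, 42 mm apart, tops about 22 mm above the housing, in black bezels 3 mm high and 32 mm square. Brass posts 14 mm high at the rear.
- place_1 (a point): fixed point above the middle of the leftmost (+y end) key, 92 mm above the table: the nominal top of a raised key (it does not move with the key). Keys sit unevenly: a raised key's real top is up to 1.2 mm higher or lower, the latched key's a further 3 mm lower. Any of the four may be the latched one.
- place_2 (a point): fixed point above the middle of the second from the left key, 92 mm above the table: the nominal top of a raised key (it does not move with the key). Keys sit unevenly: a raised key's real top is up to 1.2 mm higher or lower, the latched key's a further 3 mm lower. Any of the four may be the latched one.
- place_3 (a point): fixed point above the middle of the third from the left key, 92 mm above the table: the nominal top of a raised key (it does not move with the key). Keys sit unevenly: a raised key's real top is up to 1.2 mm higher or lower, the latched key's a further 3 mm lower. Any of the four may be the latched one.
- place_4 (a point): fixed point above the middle of the rightmost (-y end) key, 92 mm above the table: the nominal top of a raised key (it does not move with the key). Keys sit unevenly: a raised key's real top is up to 1.2 mm higher or lower, the latched key's a further 3 mm lower. Any of the four may be the latched one.
- latched_key (a joint): depth (m) of the latched key, in whichever place it is: 0 = fully up, 0.003 = latched (start), 0.016 = bottom stop. It does not give under a light tap: up to 4 N moves it less than 1.5 mm, then it yields with 5 to 8 N. Once past 0.0135 (10.5 mm below its latched level) its catch is free: let go, it springs up to 0 and stays springy.
- raised_key_a (a joint): depth (m) of one of the three other keys, in no particular place order: 0 = up, 0.016 = bottom stop. A soft spring: gives way at about 0.7 N, 1.3 N at 10 mm, and comes back up by itself. Must not be pushed beyond 0.010.
- raised_key_b (a joint): depth (m) of one of the three other keys, in no particular place order: 0 = up, 0.016 = bottom stop. A soft spring: gives way at about 0.7 N, 1.3 N at 10 mm, and comes back up by itself. Must not be pushed beyond 0.010.
- raised_key_c (a joint): depth (m) of one of the three other keys, in no particular place order: 0 = up, 0.016 = bottom stop. A soft spring: gives way at about 0.7 N, 1.3 N at 10 mm, and comes back up by itself. Must not be pushed beyond 0.010.
- connector_block: grey pin connector block, 18 x 50 x 18 mm, standing on top of the test set behind the keys; a loose bystander, not to be moved; origin at its underside
- spare_knob: loose black knob, 26 mm across, 20 mm high, standing on top of the test set at the left end of the key row; a loose bystander, not to be moved; origin at its underside (on its axis)
- ferrite_core: small transformer core, 24 x 24 x 23 mm, standing on top of the test set at the right end of the key row; a loose bystander, not to be moved; origin at its underside
- probe_clamp: blue clamp block, 50 x 80 x 38 mm, on the table left of the test set; a loose bystander, not to be moved; origin at its underside
- mug: white mug, 80 mm across, 90 mm high, on the table right of the test set; a loose bystander, not to be moved; origin at its underside (on its axis)
- screwdriver: screwdriver 170 mm long lying on the table right of the test set; a loose bystander, not to be moved; origin at its underside
- mouse: black computer mouse, 110 x 62 x 30 mm, on the table to the left; a loose bystander, not to be moved; origin at its underside
- bottle: clear bottle, 64 mm across, 200 mm high, on the table far to the left; a loose bystander, not to be moved; origin at its underside (on its axis)

How it is judged:
On the way:
1. the latched key is pushed down past its catch (over 13 mm deep) (value of joint latched_key above 0.013 m), for 0.02 s.
At the end, for the whole second after the job is handed in: All four keys are up (each within 1.5 mm of its own raised height), so the latched one has been released, and every bystander is within 15 mm of where it started (value of joint each of latched_key, raised_key_a, raised_key_b, raised_key_c below 0.0015 m and distance of each of connector_block, spare_knob, ferrite_core, probe_clamp, mug, screwdriver, mouse, bottle from where it was at the start of the episode below 0.015 m); the robot touches nothing.
It fails at once if one of the three unlatched keys is pushed down more than 10 mm (value of joint any of raised_key_a, raised_key_b, raised_key_c above 0.01 m).
It fails at once if a bystander is lifted, carried or pushed more than 15 mm (distance of any of connector_block, spare_knob, ferrite_core, probe_clamp, mug, screwdriver, mouse, bottle from where it was at the start of the episode above 0.015 m).
It also fails if it takes over 61 s, if anything falls off the work surface, if the arm or the gripper's body presses on something with over 40 N, if the wrist force passes 120 N, or if a joint passes its speed limit or range.

## Working session

There is one attempt and no reset: what is moved stays moved. The work goes in short steps, Python scripts to look and compute and a tool call to move; the robot and the scene stay as the last step left them, time stands still between calls to the robot, and variables do not carry over. Pictures are saved under pics/ and viewed, about 8 in all and at most 12, crops included, and the job is handed in when it is done.

Besides the shell and the picture viewer there is one more tool, called after "Request:" in YAML: its name, and indented under it one key for each argument. step_arm: Moves the arm, as the interface text tells. Its arguments: {"type":"object","properties":{"rows":{"type":"array"},"grip_force":{"type":"number"}},"required":["rows"]}

```bash
mkdir -p pics; ls; cat > h.py <<'E'
import numpy as np, cv2
from rig import sense, imaging, finish_job
def ray(im,px):
    R=cv2.Rodrigues(np.array(im["rvec"],float))[0]; t=np.array(im["tvec"],float).ravel()
    f=240/np.tan(np.radians(im["vfov"])/2); d=np.array([(px[0]-im["cx"])/f,(px[1]-im["cy"])/f,1.])
    return -R.T@t, R.T@d
def at_z(im,px,z):
    c,d=ray(im,px); return c+d*(z-c[2])/d[2]
def proj(im,P):
    f=240/np.tan(np.radians(im["vfov"])/2); K=np.array([[f,0,im["cx"]],[0,f,im["cy"]],[0,0,1.]])
    return cv2.projectPoints(np.array(P,float).reshape(-1,3),np.array(im["rvec"],float),np.array(im["tvec"],float),K,None)[0].reshape(-1,2)
E
python3 - <<'E'
from h import *
s=sense();print({k:np.round(s[k],3) for k in s})
for c in("top","side"):
    im=imaging.get_image(c);cv2.imwrite(f"pics/{c}0.png",im["image"][:,:,::-1])
    for l in("test_set","latched_key","raised_key_a","connector_block","spare_knob","ferrite_core"):
        for o in imaging.boxes_of(c,l)[:5]:
            print(c,l,round(o["score"],2),np.round(o["location"],1),np.round(at_z(im,o["location"],.092 if "key" in l else .07),3))
E
```

```text
pics
{'time': np.float64(0.0), 'joints': array([1.035, 0.314, 0.045, 1.304, 0.   , 1.431]), 'joint_velocities': array([ 0.   ,  0.001,  0.001,  0.001, -0.001,  0.001]), 'tau': array([ 1.0000e-03, -4.8063e+01,  2.9853e+01,  1.9000e-02, -0.0000e+00,
       -0.0000e+00]), 'ee_pos': array([0.221, 0.53 , 0.23 ]), 'orientation': array([ 0.693,  0.138,  0.694, -0.14 ]), 'force': array([ 0.586,  0.431, -0.009]), 'wrist_torque': array([ 0.001, -0.004,  0.004]), 'opening': np.float64(0.999)}
top test_set 0.93 [332.4 182.5] [0.658 0.069 0.07 ]
top latched_key 0.49 [360.4 197.7] [0.62  0.01  0.092]
top latched_key 0.42 [328.1 182.2] [0.652 0.079 0.092]
top raised_key_a 0.64 [320.2 198.5] [0.616 0.095 0.092]
top raised_key_a 0.59 [305.  202.6] [0.607 0.127 0.092]
top raised_key_a 0.47 [341.8 199.3] [0.616 0.05  0.092]
top raised_key_a 0.28 [178.5 323.6] [0.351 0.375 0.092]
top connector_block 0.5 [321.3 162. ] [0.703 0.094 0.07 ]
top ferrite_core 0.46 [381.7 188.2] [ 0.647 -0.037  0.07 ]
side test_set 0.75 [287.3 239.5] [0.649 0.121 0.07 ]
side latched_key 0.33 [296.6 380.5] [0.54  0.515 0.092]
side raised_key_a 0.63 [301.3 225.8] [0.618 0.086 0.092]
side raised_key_a 0.59 [301.9 243.5] [0.604 0.147 0.092]
side raised_key_a 0.58 [304.  215.6] [0.618 0.047 0.092]
side connector_block 0.43 [270.8 227.1] [0.703 0.085 0.07 ]
side ferrite_core 0.67 [304.  192.7] [ 0.642 -0.067  0.07 ]
```

```bash
python3 - <<'E'
import cv2
a=cv2.imread("pics/top0.png")[120:270,240:440]; cv2.imwrite("pics/topc.png",cv2.resize(a,(800,600),interpolation=2))
a=cv2.imread("pics/side0.png")[150:300,200:400]; cv2.imwrite("pics/sidec.png",cv2.resize(a,(800,600),interpolation=2))
E
```

```text
(no output)
```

View pics/topc.png

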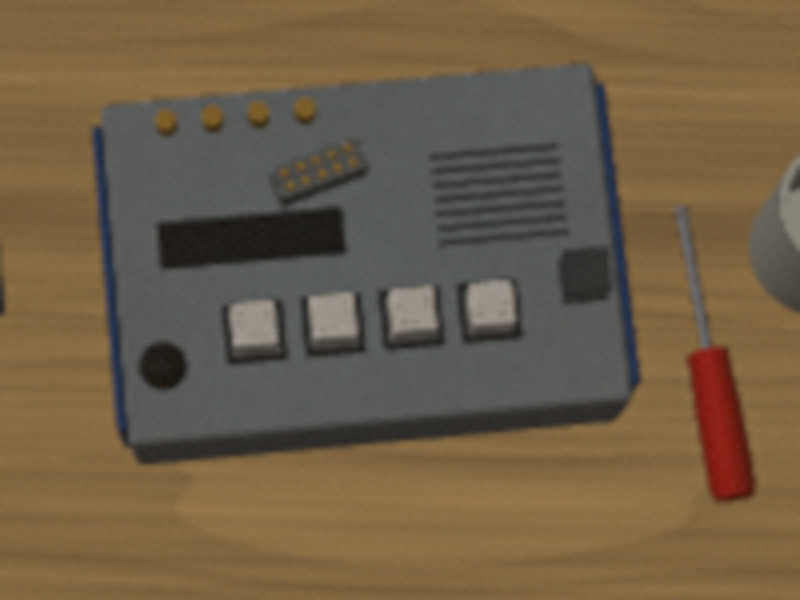

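View pics/sidec.png

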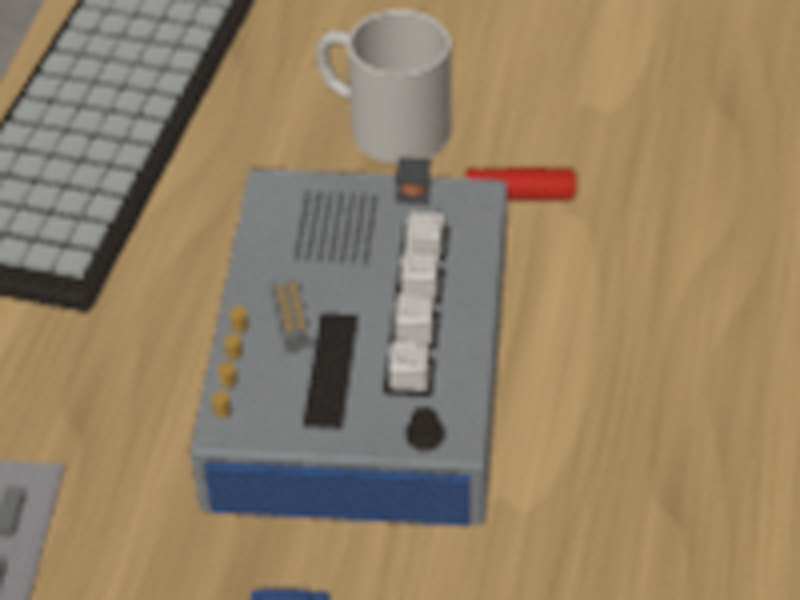

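View pics/top0.png

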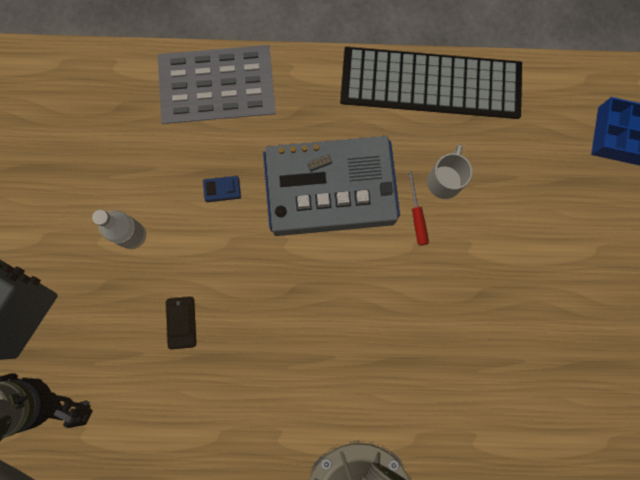

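The top view shows the set slightly yawed: keys at crop (254,321), (331,315), (411,310), (490,305), with the knob left, the core right and the connector behind. Next I fit the set pose.

```bash
python3 - <<'E'
from h import *
from scipy.optimize import least_squares
T=imaging.get_image("top");S=imaging.get_image("side")
full=lambda p,o:np.array(p,float)/4+np.array(o)-.4
kt=full([(254,321),(331,315),(411,310),(490,305)],(240,120))
bz=full([(254,331),(333,324),(410,317),(490,311)],(240,120))
ks=full([(409,358),(415,311),(420,267),(426,224)],(200,150))
y=np.array([63,21,-21,-63])/1000
def W(p,z):
    c,s=np.cos(p[2]),np.sin(p[2]); return np.c_[p[0]-.04*c-y*s,p[1]-.04*s+y*c,np.full(4,z)]
for n,obs in dict(top=[(T,kt,.0915)],bez=[(T,bz,.072)],side=[(S,ks,.0915)],all=[(T,kt,.0915),(T,bz,.072),(S,ks,.0915)]).items():
    r=least_squares(lambda p:np.concatenate([(proj(i,W(p,z))-o).ravel() for i,o,z in obs]),[.65,.07,.05])
    print(n,np.round(r.x,4),"rms px",np.sqrt(np.mean(r.fun**2)).round(2)); print(np.round(W(r.x,.092),4).tolist())
for l,px in dict(knob=(162,365),core=(585,272)).items(): print(l,at_z(T,full(px,(240,120)),.09).round(3))
for i in(T,S): print(at_z(i,full((0,0),(0,0)),0).round(2), np.round(ray(i,(0,0))[0],2))
E
```

```text
top [0.6583 0.0728 0.0932] rms px 0.23
[[0.6126, 0.1318, 0.092], [0.6165, 0.09, 0.092], [0.6204, 0.0482, 0.092], [0.6243, 0.0064, 0.092]]
bez [0.6586 0.0728 0.1113] rms px 0.13
[[0.6119, 0.1309, 0.092], [0.6166, 0.0892, 0.092], [0.6212, 0.0475, 0.092], [0.6259, 0.0057, 0.092]]
side [0.6537 0.0737 0.1091] rms px 0.07
[[0.6071, 0.1319, 0.092], [0.6116, 0.0902, 0.092], [0.6162, 0.0484, 0.092], [0.6208, 0.0067, 0.092]]
all [0.6573 0.0729 0.1047] rms px 0.66
[[0.6109, 0.1314, 0.092], [0.6153, 0.0896, 0.092], [0.6197, 0.0478, 0.092], [0.6241, 0.0061, 0.092]]
knob [0.588 0.178 0.09 ]
core [ 0.644 -0.043  0.09 ]
[1.11 0.87 0.  ] [0.33 0.1  1.27]
[ 2.48 -1.29  0.  ] [0.42 0.94 1.  ]
```

```bash
cat >> h.py <<'E'
from scipy.spatial.transform import Rotation as Rn
def pose():
    s=sense(); return np.array(s["ee_pos"]),Rn.from_quat(np.array(s["orientation"])[[1,2,3,0]]),s
YAW=.105
K={1:(.6109,.1314),2:(.6153,.0896),3:(.6197,.0478),4:(.6241,.0061)}
def go(x,y,z):
    p,R,s=pose(); best=None
    for sg in(1,-1):
        a=np.array([np.cos(YAW),np.sin(YAW),0])*sg; X=np.array([0,0,-1.]); G=Rn.from_matrix(np.c_[X,a,np.cross(X,a)])
        v=(R.inv()*G).as_rotvec()
        if best is None or np.linalg.norm(v)<np.linalg.norm(best): best=v
    print("slide",(R.inv().apply(np.array([x,y,z])-p)*1000).round(1),"rot",best.round(3),"F",np.round(s["force"],2),"p",p.round(4),"j",np.round(s["joints"],2),"t",s["time"])
    print(R.as_matrix().round(3))
E
python3 - <<'E'
from h import *
go(*K[2],.15)
T=imaging.get_image("top");print(at_z(T,(99,216),.2),at_z(T,(180,322),.02))
E
```

```text
slide [  81.3 -255.1  533.2] rot [ 1.07 -0.   -0.  ] F [-0.46  0.24  0.03] p [0.2217 0.5306 0.2313] j [1.04 0.31 0.05 1.3  0.   1.43] t 0.8
[[ 0.     0.386  0.923]
 [ 0.     0.923 -0.386]
 [-1.     0.     0.   ]]
[0.54589762 0.51099937 0.2       ] [0.35565952 0.38829849 0.02      ]
```

Request:
step_arm:
  rows:
    - {"claw": 0, "slide": [0, -26, 53], "rot": [0.11, 0, 0]}
    - {"claw": 0, "slide": [0, -51, 107], "rot": [0.21, 0, 0]}
    - {"claw": 0, "slide": [0, -77, 160], "rot": [0.32, 0, 0]}
    - {"claw": 0, "slide": [0, -102, 213], "rot": [0.43, 0, 0]}
    - {"claw": 0, "slide": [5, -128, 267], "rot": [0.54, 0, 0]}
    - {"claw": 0, "slide": [15, -153, 320], "rot": [0.64, 0, 0]}
    - {"claw": 0, "slide": [30, -179, 373], "rot": [0.75, 0, 0]}
    - {"claw": 0, "slide": [45, -204, 427], "rot": [0.86, 0, 0]}
    - {"claw": 0, "slide": [65, -230, 480], "rot": [0.96, 0, 0]}
    - {"claw": 0, "slide": [81, -255, 533], "rot": [1.07, 0, 0]}
    - {"claw": 0, "slide": [81, -255, 533], "rot": [1.07, 0, 0]}
    - {"claw": 0, "slide": [81, -255, 533], "rot": [1.07, 0, 0]}
    - {"claw": 0, "slide": [81, -255, 533], "rot": [1.07, 0, 0]}
    - {"claw": 0, "slide": [81, -255, 533], "rot": [1.07, 0, 0]}
  grip_force: 30

```text
time: 2.6
ee_pos: [0.6148, 0.0911, 0.1512]
orientation: [0.526, 0.473, 0.526, -0.472]
force: [-1.0, 0.6, 0.5]
opening: 0.001
```

```bash
python3 - <<'E'
from h import *
go(*K[2],.15); print(sense()["opening"])
im=imaging.get_image("wrist");cv2.imwrite("pics/w1.png",im["image"][:,:,::-1])
R=cv2.Rodrigues(np.array(im["rvec"],float))[0];t=np.array(im["tvec"],float).ravel()
f=240/np.tan(np.radians(im["vfov"])/2);print(f,im["cx"],im["cy"])
def pj(P):
    c=R@np.array(P)+t; th=np.arctan2(np.hypot(*c[:2]),c[2]); u=c[:2]/np.hypot(*c[:2]); return np.array([im["cx"],im["cy"]])+f*th*u
a=im["image"][:,:,::-1].copy()
for k in K: q=pj((*K[k],.092)); print(k,q.round(1)); cv2.circle(a,tuple(int(v) for v in q.round()),3,(0,0,255),-1)
q=pj(pose()[0]); print("tcp",q); cv2.circle(a,tuple(int(v) for v in q.round()),3,(0,255,0),-1)
cv2.imwrite("pics/w1.png",a)
E
```

```text
slide [1.2 0.3 1.5] rot [ 0.002 -0.    -0.001] F [-0.96  0.65  0.54] p [0.6148 0.0911 0.1512] j [0.02 0.43 0.03 1.16 0.   1.48] t 2.6
[[ 0.001  0.994  0.107]
 [ 0.     0.107 -0.994]
 [-1.     0.001 -0.   ]]
0.0014505702867994858
371.64829954431775 320.1637530253723 239.12233137549043
1 [319.9 188. ]
2 [319.8 260.8]
3 [319.7 324.9]
4 [319.7 378.7]
tcp [319.15791037 303.61265172]
```

View pics/w1.png

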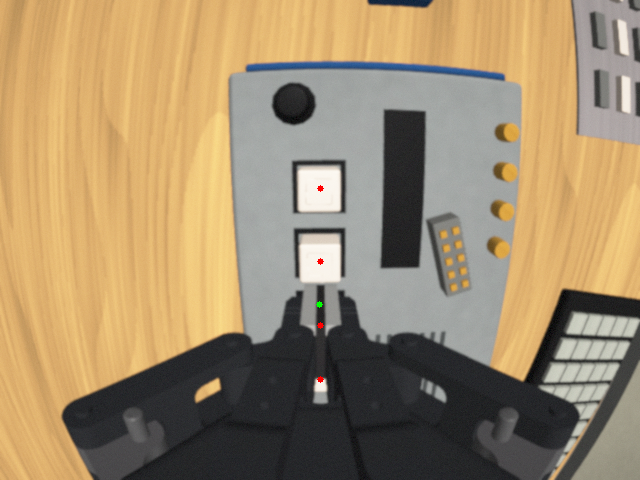

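The projected points sit on key 1 (320,188) and key 2 (320,262), so the fit holds. I'll tap key 2.

Request:
step_arm:
  rows:
    - {"claw": 0, "slide": [25, 0, 1], "rot": [0, 0, 0]}
    - {"claw": 0, "slide": [45, 0, 1], "rot": [0, 0, 0]}
    - {"claw": 0, "slide": [52, 0, 1], "rot": [0, 0, 0]}
    - {"claw": 0, "slide": [52, 0, 1], "rot": [0, 0, 0]}
    - {"claw": 0, "slide": [52, 0, 1], "rot": [0, 0, 0]}

```text
time: 3.28
ee_pos: [0.6159, 0.089, 0.0993]
orientation: [0.526, 0.473, 0.525, -0.473]
force: [-0.3, 0.0, -0.3]
opening: 0.0
```

Request:
step_arm:
  rows:
    - {"claw": 0, "slide": [3, 0, 0], "rot": [0, 0, 0]}
    - {"claw": 0, "slide": [6, 0, 0], "rot": [0, 0, 0]}
    - {"claw": 0, "slide": [9, 0, 0], "rot": [0, 0, 0]}
    - {"claw": 0, "slide": [12, 0, 0], "rot": [0, 0, 0]}
    - {"claw": 0, "slide": [12, 0, 0], "rot": [0, 0, 0]}
    - {"claw": 0, "slide": [12, 0, 0], "rot": [0, 0, 0]}

```text
time: 4.03
ee_pos: [0.6153, 0.0888, 0.0863]
orientation: [0.526, 0.473, 0.526, -0.473]
force: [-0.5, 0.9, 0.7]
opening: -0.001
```

Only about 1 N at ~6 mm depth, so key 2 is springy. Next is key 3.

Request:
step_arm:
  rows:
    - {"claw": 0, "slide": [-14, 0, 0], "rot": [0, 0, 0]}
    - {"claw": 0, "slide": [-20, 0, 0], "rot": [0, 0, 0]}
    - {"claw": 0, "slide": [-20, 0, 21], "rot": [0, 0, 0]}
    - {"claw": 0, "slide": [-20, 0, 42], "rot": [0, 0, 0]}
    - {"claw": 0, "slide": [-20, 0, 42], "rot": [0, 0, 0]}
    - {"claw": 0, "slide": [-12, 0, 42], "rot": [0, 0, 0]}
    - {"claw": 0, "slide": [-9, 0, 42], "rot": [0, 0, 0]}
    - {"claw": 0, "slide": [-6, 0, 42], "rot": [0, 0, 0]}
    - {"claw": 0, "slide": [-3, 0, 42], "rot": [0, 0, 0]}
    - {"claw": 0, "slide": [0, 0, 42], "rot": [0, 0, 0]}
    - {"claw": 0, "slide": [0, 0, 42], "rot": [0, 0, 0]}
    - {"claw": 0, "slide": [0, 0, 42], "rot": [0, 0, 0]}

```text
time: 5.52
ee_pos: [0.6198, 0.0471, 0.0864]
orientation: [0.526, 0.473, 0.526, -0.473]
force: [-0.3, 1.0, 0.9]
opening: 0.003
```

Key 3 is springy too. Next is key 4.

Request:
step_arm:
  rows:
    - {"claw": 0, "slide": [-14, 0, 0], "rot": [0, 0, 0]}
    - {"claw": 0, "slide": [-20, 0, 0], "rot": [0, 0, 0]}
    - {"claw": 0, "slide": [-20, 0, 21], "rot": [0, 0, 0]}
    - {"claw": 0, "slide": [-20, 0, 42], "rot": [0, 0, 0]}
    - {"claw": 0, "slide": [-20, 0, 42], "rot": [0, 0, 0]}
    - {"claw": 0, "slide": [-12, 0, 42], "rot": [0, 0, 0]}
    - {"claw": 0, "slide": [-9, 0, 42], "rot": [0, 0, 0]}
    - {"claw": 0, "slide": [-6, 0, 42], "rot": [0, 0, 0]}
    - {"claw": 0, "slide": [-3, 0, 42], "rot": [0, 0, 0]}
    - {"claw": 0, "slide": [0, 0, 42], "rot": [0, 0, 0]}
    - {"claw": 0, "slide": [0, 0, 42], "rot": [0, 0, 0]}
    - {"claw": 0, "slide": [0, 0, 42], "rot": [0, 0, 0]}

```text
time: 7.02
ee_pos: [0.6241, 0.0057, 0.0869]
orientation: [0.526, 0.473, 0.526, -0.473]
force: [-3.0, 1.9, 6.3]
opening: 0.002
```

6.3 N with little give, so key 4 is the latched one. I'll press it firmly in steps.

Request:
step_arm:
  rows:
    - {"claw": 0, "slide": [2, 0, 0], "rot": [0, 0, 0]}
    - {"claw": 0, "slide": [4, 0, 0], "rot": [0, 0, 0]}
    - {"claw": 0, "slide": [6, 0, 0], "rot": [0, 0, 0]}
    - {"claw": 0, "slide": [8, 0, 0], "rot": [0, 0, 0]}
    - {"claw": 0, "slide": [9, 0, 0], "rot": [0, 0, 0]}
    - {"claw": 0, "slide": [9, 0, 0], "rot": [0, 0, 0]}
    - {"claw": 0, "slide": [9, 0, 0], "rot": [0, 0, 0]}

```text
time: 7.9
ee_pos: [0.6241, 0.0057, 0.0782]
orientation: [0.526, 0.473, 0.526, -0.473]
force: [-3.0, 1.6, 7.3]
opening: -0.003
```

Request:
step_arm:
  rows:
    - {"claw": 0, "slide": [1, 0, 0], "rot": [0, 0, 0]}
    - {"claw": 0, "slide": [2, 0, 0], "rot": [0, 0, 0]}
    - {"claw": 0, "slide": [2, 0, 0], "rot": [0, 0, 0]}
    - {"claw": 0, "slide": [2, 0, 0], "rot": [0, 0, 0]}

```text
time: 8.4
ee_pos: [0.6241, 0.0057, 0.0769]
orientation: [0.526, 0.473, 0.526, -0.473]
force: [-4.6, 1.7, 11.3]
opening: -0.0
```

Request:
step_arm:
  rows:
    - {"claw": 0, "slide": [1, 0, 0], "rot": [0, 0, 0]}
    - {"claw": 0, "slide": [2, 0, 0], "rot": [0, 0, 0]}
    - {"claw": 0, "slide": [2, 0, 0], "rot": [0, 0, 0]}
    - {"claw": 0, "slide": [2, 0, 0], "rot": [0, 0, 0]}

```text
time: 8.9
ee_pos: [0.6242, 0.0057, 0.0767]
orientation: [0.526, 0.473, 0.525, -0.472]
force: [-8.0, 1.4, 19.6]
opening: -0.002
```

It reached its bottom stop at z = 76.7 mm. I'll let go, then tap it again to check.

Request:
step_arm:
  rows:
    - {"claw": 0, "slide": [-10, 0, 0], "rot": [0, 0, 0]}
    - {"claw": 0, "slide": [-30, 0, 0], "rot": [0, 0, 0]}
    - {"claw": 0, "slide": [-30, 0, 0], "rot": [0, 0, 0]}
    - {"claw": 0, "slide": [-24, 0, 0], "rot": [0, 0, 0]}
    - {"claw": 0, "slide": [-20, 0, 0], "rot": [0, 0, 0]}
    - {"claw": 0, "slide": [-17, 0, 0], "rot": [0, 0, 0]}
    - {"claw": 0, "slide": [-15, 0, 0], "rot": [0, 0, 0]}
    - {"claw": 0, "slide": [-15, 0, 0], "rot": [0, 0, 0]}
    - {"claw": 0, "slide": [-15, 0, 0], "rot": [0, 0, 0]}

```text
time: 10.02
ee_pos: [0.6242, 0.0053, 0.0884]
orientation: [0.526, 0.473, 0.526, -0.473]
force: [-1.1, 0.3, 1.1]
opening: -0.0
```

Request:
step_arm:
  rows:
    - {"claw": 0, "slide": [-10, 0, 0], "rot": [0, 0, 0]}
    - {"claw": 0, "slide": [-40, 0, 0], "rot": [0, 0, 0]}
    - {"claw": 0, "slide": [-90, 0, -40], "rot": [0, 0, 0]}
    - {"claw": 0, "slide": [-110, 0, -40], "rot": [0, 0, 0]}
    - {"claw": 0, "slide": [-110, 0, -40], "rot": [0, 0, 0]}
    - {"claw": 0, "slide": [-110, 0, -40], "rot": [0, 0, 0]}

```text
time: 10.78
ee_pos: [0.6195, 0.0448, 0.1975]
orientation: [0.525, 0.473, 0.526, -0.473]
force: [0.0, -0.1, -0.1]
opening: -0.0
```

```bash
python3 - <<'E'
from h import *
im=imaging.get_image("wrist");cv2.imwrite("pics/w2.png",im["image"][:,:,::-1])
im=imaging.get_image("side");cv2.imwrite("pics/s2.png",cv2.resize(im["image"][150:300,200:400,::-1],(800,600),interpolation=2))
E
```

```text
(no output)
```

View pics/s2.png

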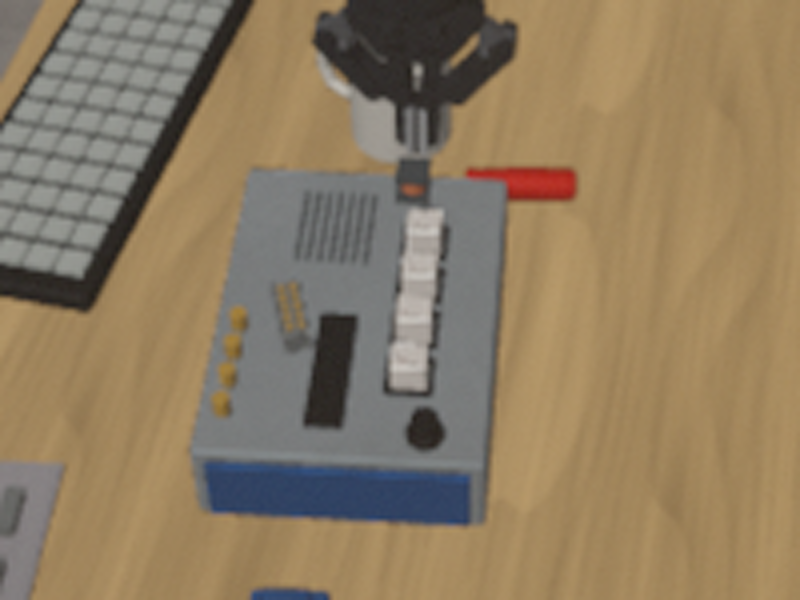

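View pics/w2.png

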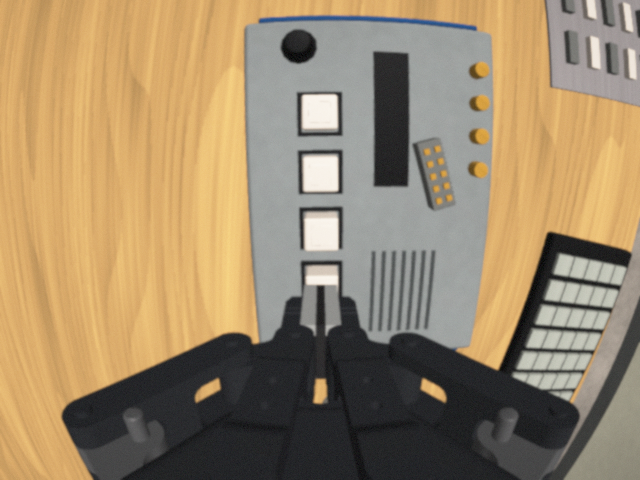

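Key 4 now sits slightly higher in the side view (top edge at crop row 208, before 212). The knob (425,428), connector (292,315) and core (413,180) have not moved. The arm is clear, so I'm handing in.

```bash
python3 -c "
from h import *
print(finish_job())"
```

```text
the job is handed in; nothing more can be done
None
```

The stuck key was key 4, the rightmost one. I pressed it down to its bottom stop and let go, and my checks show it springing up. The job is handed in, but the hand-in gave no verdict.

- **Finding it:** I tapped with closed fingertips. Keys 2 and 3 gave way at about 1 N, about 6 mm deep. Key 4 resisted with 6.3 N. I did not tap key 1, because key 4's result was clear.
- **Pressing it:** key 4 stopped at a tip height of 76.7 mm with 19.6 N on the tool, so it was past its catch.
- **Last checks:** tapped again, key 4 gave only about 1.1 N at a tip height of 88.4 mm, so it is springy now. In the side picture it sits slightly higher than before. The knob, connector and core on top of the set have not moved. The mug and screwdriver look unmoved too, though the gripper partly hid the mug. I did not look again at the mouse, bottle or probe clamp, but the arm never pressed near them. The arm ended clear of everything, with about 0 N on the tool. No check failed or disagreed.

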